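Turn the leaf of the veneer sample book

ROBOT

A 7-joint arm with a two-finger parallel gripper is mounted at the origin on the work surface. World frame = base frame: x ahead of the robot, y to its left, z up, the work surface at z = 0. Lengths are in mm, angles in rad, forces in N, time in s.
With the tool pointing down it reaches from about 400 to 900 mm from the base axis. Payload 5.6 kg.
Tool frame: the origin (TCP) lies on the centre line of the jaws, within the pads' length; the fingertips stand manip.nose_length ahead of it and the grasp point (between the pads) lies 6 mm ahead of it (manip.nose_length is the distance from the TCP to the fingertips, in mm); x points along the fingers, y is the direction in which the jaws open and shut, and the axes are right-handed (so a half turn about x gives the same grasp; the last joint's range is limited). The gripper opens to 92 mm and grips with 3 to 60 N. Pads are 20 mm wide; open, the fingers measure 128 mm over their backs; the gripper's body (75 mm by 189 mm) begins 69 mm behind the grasp point.
Start: joints at [1.152, 0.468, -0.012, 1.603, 0.006, 1.071, -0.056], TCP at [238.521, -604.662, 239.592] pointing down, gripper open.
Joint ranges: [-2.53, 2.53], [-0.31, 2.02], [-1.57, 1.55], [0.28, 2.44], [-1.29, 4.43], [0.15, 1.84], [-2.92, 2.92]. Speed limits (rad/s): [2.57, 2.57, 3.14, 3.14, 3.14, 3.14, 3.14].

INTERFACE

Orientations are given as a rotation vector (axis times angle).
In Python, from bench import status, read_camera, camera_model, manip gives the robot as it stands.
- The arm moves only by the tool move_arm, never from a script. Its argument "commands" is text: rows parted by semicolons, each of 4 numbers parted by spaces: the shift along the tool's x, y, z in cm, then the turn about the tool's x in degrees. In form: tx ty tz yaw; .... A call has 1 to 12 rows; each row is the pose to reach, as a shift and turn from the pose commanded when the call began, along the tool's axes at that moment; what a row does not reach only later rows make up. A row lasts 1/8 s, in which the tool goes at most 62.5 mm and 10.7 degrees, less where a joint would pass 70% of its speed; a pose out of reach is approached as far as the arm can. A call with a gripper value outside its range is refused whole. "claw" is the gripper command: -1 is fully open, 1 is shut, values between are in proportion, set as the call begins (left out, the last holds). The fingers move at their own pace and stop on an object; the grip force is fixed at half the most. Time passes only in rows, so rows that repeat a pose let the fingers close. It gives the time, the measured TCP pose, the force and the opening at its end, in the units of the state.
- status.sense(): the state, without advancing time (a new reading comes with each control period).
- read_camera(name): name is "scene" or "top" or "wrist"; returns the picture (400x640x3 uint8, blue, green, red); there is no depth.
- camera_model(name): a dict with "intrinsics" (3x3 intrinsics, pixels), "k1" (the pictures are not rectified: a ray, as slopes to the right and down, at radius r is drawn at 1 + k1 r^2 times it, then the intrinsics apply), "R" (3x3) and "t" (3): a world point X has camera coordinates R X + t. Camera axes: x right, y down, z forward; pixel columns grow to the right and rows downward; lengths in mm; the calibration is good to about 2 mm. A picture is of the moment at which its call begins: read the wrist's pose just before it. camera_model takes no time and is no camera call; for the wrist camera it gives the pose at the moment of the call.
- manip.finish_job(): hands the job in, once; it reports no verdict.
The state is a dict: "t": time; "joint_pos": joint angles; "qd": joint speeds; "effort": joint torques, N m; "tool_pos": TCP position; "tool_rot": TCP orientation; "force": force on the tool from outside, world axes, zero at the start; "wrist_torque": the same for the moment, N m; "finger_gap": opening from 0.0 (shut) to 1.0 (fully open).
Only numpy, scipy, OpenCV 4.12 (cv2) and the standard library are available. Lean on these libraries where they do the work, as an engineer would, in place of code of your own. Each camera call takes 0.05 s, during which the arm holds its last target.

TASK

A small steel ruler block is weighing down the bare cover of the open veneer sample book. With the fingertips push the block along the desk until it is off that cover, without picking it up, then turn the book's stiff plywood leaf, which stands ajar over the other cover, over its spine and press it down flat on the side the block came from. Leave the block on the desk, leave the other things on the desk where they are, and finish clear of everything.

Things in the scene. Friction and masses are not known exactly. Their poses are not given: they have to be found in the camera images.
- book: open veneer sample book fixed to the desk: two grey cloth covers (flat, 1 mm thick, each 150 mm along the spine and 144 mm out from it) on either side of a straight spine. Origin on the desk under the middle of the spine; its x axis runs along the spine, its z axis up. The leaf stands ajar over the +y cover; the -y cover is bare but for the block. Brass hinge lugs 14 x 20 x 12 mm high stand at the spine's ends, x = +-74.5 mm
- leaf (a joint): angle of the leaf about the spine: 0 = flat on the +y cover, 1.57 = upright, 3.14 = flat on the -y cover (its stops are at 0 and 3.14). Starts ajar. The hinge is stiff: the leaf stays at whatever angle it is left, and about 1 N at its free edge moves it. Hinge axis: 4 mm above the desk, along the book's x axis at y = 0
- leaf_edge (a point): middle of the free edge of the leaf, a plywood panel 130 mm along the spine, reaching 130 mm out from the hinge axis, 5 mm thick (centred on the hinge axis), about 60 g. The point turns with the leaf; its x axis stays parallel to the spine
- block_center (a point): centre, 10 mm above the desk, of the loose steel ruler block, 80 x 24 x 20 mm high (long along its own x axis, its z axis up), about 0.2 to 0.45 kg, lying on the -y cover roughly parallel to the spine, where it would hold the leaf up
- anchor: pewter anchor casting lying flat, 80 x 64 x 10 mm; origin on its underside. Bystander
- hull: red-lacquered wooden ship hull, 150 x 40 x 38 mm high, long along its x axis; origin on its underside. Bystander
- jar: small glue jar, diameter 40, 50 mm high; origin on its underside. Bystander
- sander: wooden sanding block 70 x 40 x 25 mm high; origin on its underside. Bystander
- canister: screw-top aluminium canister, diameter 63, 103 mm high; origin on its underside. Bystander
- vial_clip: spring clip on a round brass base (diameter 64 mm) holding a slender glass vial upright, 145 mm high in all; origin on its underside. Bystander
- brush: brush about 170 mm long lying along its x axis; origin on its underside. Bystander
There are look-alikes about, which are no part of the job. What is shaped like the part that bears block_center but purple or red is not meant.

How it is judged (in metres and radians):
On the way, in this order (a step that is already met when the one before it is completed fails the run):
1. the block is pushed off the bare cover, before the leaf comes down there ((y of block_center in the frame of book below -0.138 m or x of block_center in the frame of book above 0.074 m or x of block_center in the frame of book below -0.074 m or y of block_center in the frame of book above 0.03 m) and value of joint leaf below 2.4 rad), for 0.2 s.
2. the leaf is turned past upright (value of joint leaf above 1.8 rad), for 0.1 s.
At the end, for the whole second after the job is handed in: the leaf lies flat on the -y cover (within 0.08 rad, about 10 mm at its edge), and the block lies flat on the desk off that cover (its centre more than 138 mm out from the spine, or more than 74 mm along it from the middle, or on the other cover's side of the spine) (value of joint leaf above 3.06 rad and (y of block_center in the frame of book below -0.138 m or x of block_center in the frame of book above 0.074 m or x of block_center in the frame of book below -0.074 m or y of block_center in the frame of book above 0.03 m) and height (world z) of block_center between 0.005 and 0.015 m and angle between block_center's own z axis and vertical below 0.1 rad); the robot touches nothing.
It fails at once if the block is lifted off the desk or tipped over (height (world z) of block_center above 0.025 m or angle between block_center's own z axis and vertical above 0.6 rad).
It fails at once if a bystander is moved by more than 30 mm (distance of any of anchor, hull, jar, sander, canister, vial_clip, brush from where it was at the start of the episode above 0.03 m).
It fails at once if the glass vial is tipped (angle between vial_clip's own z axis and vertical above 0.3 rad).
It also fails if it takes over 56 s, if anything falls off the work surface, if the arm or the gripper's body presses on something with over 40 N, if the wrist force passes 120 N, or if a joint passes its speed limit or range.

## Working session

There is one attempt and no reset: what is moved stays moved. The work goes in short steps, Python scripts to look and compute and a tool call to move; the robot and the scene stay as the last step left them, time stands still between calls to the robot, and variables do not carry over. Pictures are saved under pics/ and viewed, and the job is handed in when it is done.

Besides the shell and the picture viewer there is one more tool, called by a JSON object that holds its "method" and its "body". move_arm: Moves the arm, as the interface text tells. Its arguments: {"type":"object","properties":{"commands":{"type":"string"},"claw":{"type":"number"}},"required":["commands"]}

```bash
mkdir -p pics; ls
python3 - <<'E'
from bench import status, read_camera, camera_model, manip
import cv2
print(status.sense()); print(manip.nose_length)
for n in ("scene","top","wrist"):
    m=camera_model(n); print(n,m)
    cv2.imwrite(f"pics/{n}0.png",read_camera(n))
E
```

```text
pics
{'t': 0.0, 'joint_pos': array([ 1.15199135,  0.46838108, -0.01159293,  1.60362031,  0.00599944,
        1.07137601, -0.05628194]), 'qd': array([-1.76382920e-04, -1.78580877e-03, -1.81623563e-03, -1.38044659e-04,
        1.80014486e-04,  7.32355795e-04,  6.53460758e-05]), 'effort': array([ 1.12790888e-04, -5.20561659e+01, -1.24878169e-02, -2.43746728e+01,
       -5.66955423e-02,  1.72257680e-02,  1.78163505e-04]), 'tool_pos': array([ 238.30018941, -604.16836269,  238.63913281]), 'tool_rot': array([ 2.01620818,  0.38513968, -2.01713283]), 'force': array([-0.05511524,  0.70404369,  0.56417594]), 'wrist_torque': array([ 0.05214051,  0.00462884, -0.03849292]), 'finger_gap': 1.0030062993978417}
25.0
scene {'intrinsics': array([[496.62027992,   0.        , 324.27547088],
       [  0.        , 496.62027992, 193.77387928],
       [  0.        ,   0.        ,   1.        ]]), 'k1': -0.05674106758878869, 'R': array([[-0.02061419,  0.99957737,  0.0204971 ],
       [ 0.67633125,  0.02904067, -0.73602492],
       [-0.7363091 , -0.00130973, -0.67664406]]), 't': array([ -77.09929127, -323.12256949, 1970.51538966])}
top {'intrinsics': array([[458.51340868,   0.        , 321.44890076],
       [  0.        , 458.51340868, 200.3178942 ],
       [  0.        ,   0.        ,   1.        ]]), 'k1': -0.07963669863275033, 'R': array([[ 0.02047272, -0.99976155,  0.00759625],
       [-0.9823791 , -0.02152739, -0.18565527],
       [ 0.18577453, -0.00366153, -0.98258558]]), 't': array([  85.74549905,  532.6757945 , 1041.74297899])}
wrist {'intrinsics': array([[287.70848832,   0.        , 317.90782009],
       [  0.        , 287.70848832, 201.20638105],
       [  0.        ,   0.        ,   1.        ]]), 'k1': -0.009772041632739151, 'R': array([[ 0.36631837, -0.93048802, -0.00170327],
       [-0.90311311, -0.35598087,  0.24013397],
       [-0.22404812, -0.08642724, -0.97073826]]), 't': array([-648.67896019,  -27.26130644,  387.98047082])}
```

View pics/scene0.png

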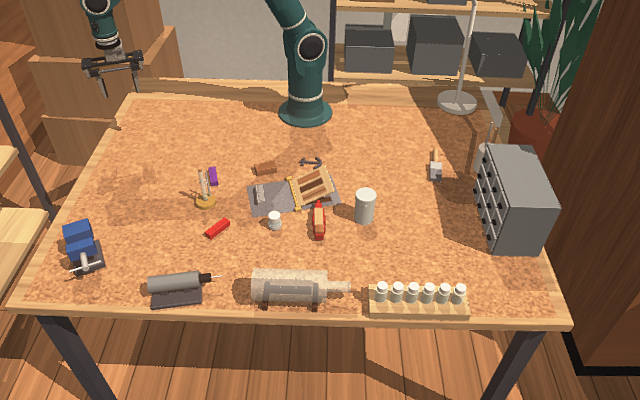

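View pics/top0.png

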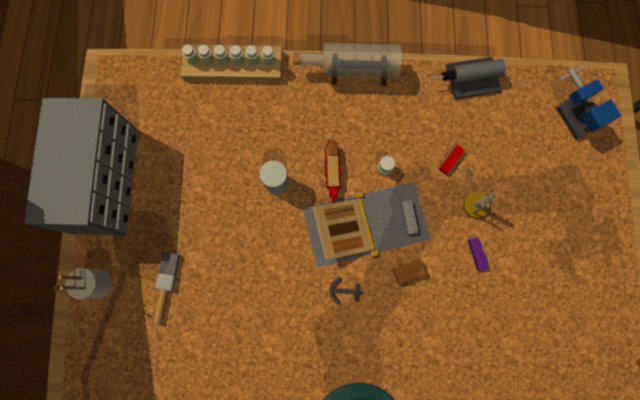

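View pics/wrist0.png

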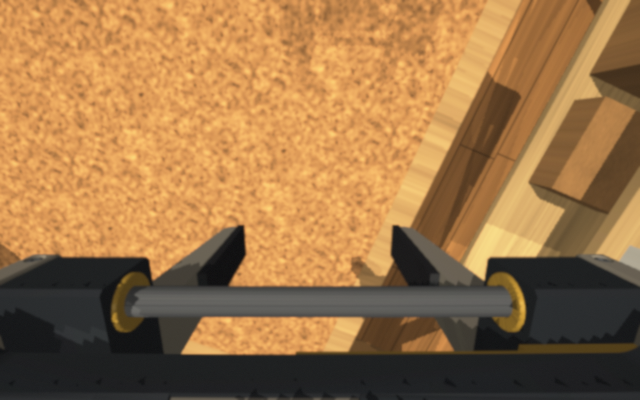

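The scene and top views show the book at about top (365,225), with the leaf ajar on the left and the grey block at (411,217). I'll enlarge this area.

Run:
```python
import cv2
a=cv2.imread("pics/top0.png")[120:320,250:510]; cv2.imwrite("pics/topc.png",cv2.resize(a,None,fx=3,fy=3,interpolation=cv2.INTER_CUBIC))
a=cv2.imread("pics/scene0.png")[140:260,180:390]; cv2.imwrite("pics/scenec.png",cv2.resize(a,None,fx=3.8,fy=3.8,interpolation=cv2.INTER_CUBIC))
```

```text
(no output)
```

View pics/topc.png

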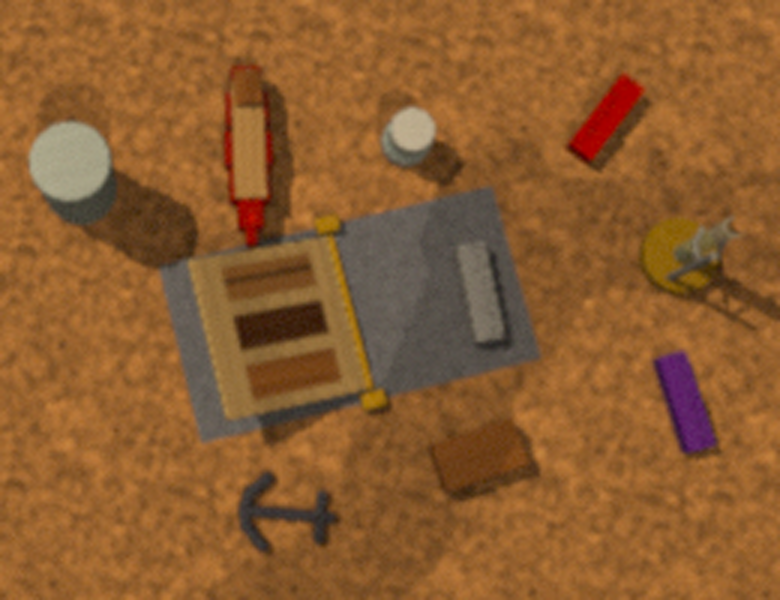

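View pics/scenec.png

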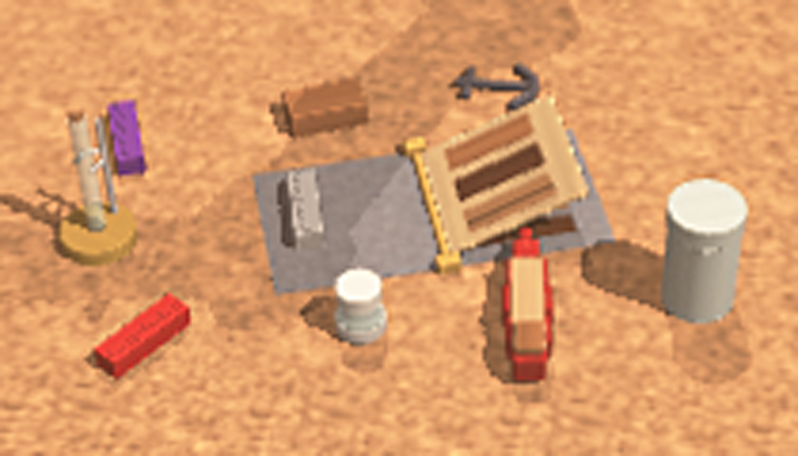

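```bash
cat > h.py <<'E'
import numpy as np, cv2
from bench import status, read_camera, camera_model, manip
def ray(n,px,m=None):
    m=m or camera_model(n)
    p=cv2.undistortPoints(np.array([[px]],float),m["intrinsics"],np.array([m["k1"],0,0,0.]))[0,0]
    R,t=m["R"],m["t"]; return -R.T@t, R.T@np.array([p[0],p[1],1])
def onz(n,px,z,m=None):
    o,d=ray(n,px,m); return (o+d*(z-o[2])/d[2])
def proj(n,X,m=None):
    m=m or camera_model(n)
    return cv2.projectPoints(np.array([X],float),cv2.Rodrigues(m["R"])[0],m["t"],m["intrinsics"],np.array([m["k1"],0,0,0.]))[0].ravel()
E
python3 - <<'E'
from h import *
c=lambda x,y:((x+.5)/3-.5+250,(y+.5)/3-.5+120)
S=lambda x,y:((x+.5)/3.8-.5+180,(y+.5)/3.8-.5+140)
for nm,x,y,z in [("cTR",492,187,1),("cBR",538,357,1),("cTL",163,266,1),("cBL",204,440,1),("lugT",328,226,12),("lugB",375,401,12),
 ("b1",459,243,20),("b2",486,240,20),("b3",504,342,20),("b4",477,345,20),("vialbase",680,257,8),("jartop",412,130,50),("sand1",431,448,25),("sand2",511,421,25),("sand3",532,461,25),("hulltipB",252,240,20),("hulltop",245,67,38),("can",70,160,103),("purp",686,403,20),("red",606,118,20),("anch",325,515,10),("leafedgeT",190,262,60),("leafedgeB",228,417,60)]:
    print(nm,onz("top",c(x,y),z).round(1)[:3])
print('scene')
for nm,x,y,z in [("covR1",256,175,1),("covR2",276,293,1),("b",[],0,0)]:
    if x!=[] : print(nm,onz("scene",S(x,y),z).round(1))
for nm,p in [("edgeB",(545,99)),("edgeT",(586,193))]:
    print(nm,S(*p))
# triangulate leaf edge corners
def tri(a,b):
    o1,d1=ray("top",a);o2,d2=ray("scene",b)
    A=np.c_[d1,-d2];s=np.linalg.lstsq(A,o2-o1,rcond=None)[0]
    return (o1+d1*s[0]).round(1),(o2+d2*s[1]).round(1)
print(tri(c(190,262),S(586,193)),tri(c(228,417),S(545,99)))
E
```

```text
cTR [ 592.  -134.5    1. ]
cBR [ 449.5 -170.3    1. ]
cTL [518.8 139.7   1. ]
cBL [376.8 102.7   1. ]
lugT [553.2   4.3  12. ]
lugB [410.2 -34.5  12. ]
b1 [ 539.8 -102.5   20. ]
b2 [ 542.8 -124.7   20. ]
b3 [ 459.1 -138.1   20. ]
b4 [ 456.3 -116.1   20. ]
vialbase [ 534.3 -290.     8. ]
jartop [626.2 -60.   50. ]
sand1 [372.9 -77.5  25. ]
sand2 [ 395.3 -141.7   25. ]
sand3 [ 363.9 -158.1   25. ]
hulltipB [538.6  67.   20. ]
hulltop [679.9  75.6  38. ]
can [581.8 209.3 103. ]
purp [ 412.2 -286.1   20. ]
red [ 649.1 -228.    20. ]
anch [318.9   5.   10. ]
leafedgeT [512.4 116.6  60. ]
leafedgeB [392.2  84.5  60. ]
scene
covR1 [ 446.5 -169.5    1. ]
covR2 [ 589.7 -133.8    1. ]
edgeB (323.0526315789474, 165.68421052631578)
edgeT (333.8421052631579, 190.42105263157896)
(array([513.7, 116.7,  52. ]), array([513.7, 116.7,  52. ])) (array([392.7,  84.4,  51.4]), array([392.6,  80.1,  51.5]))
```

```bash
cat >> h.py <<'E'
from scipy.spatial.transform import Rotation as Ro
C=np.array([483.5,-15.4]); yaw=np.radians(14.8)
ex=np.array([np.cos(yaw),np.sin(yaw)]); ey=np.array([-ex[1],ex[0]])
def loc(w): w=np.asarray(w)[:2]-C; return np.array([w@ex,w@ey])
def wor(l): return C+l[0]*ex+l[1]*ey
def tool():
    s=status.sense(); return s["tool_pos"],Ro.from_rotvec(s["tool_rot"]).as_matrix(),s
E
python3 - <<'E'
from h import *
p,R,s=tool(); print(R.round(3))
m=camera_model("wrist"); print("cam in tool",R.T@(-m["R"].T@m["t"]-p))
print("tool y angle vs ex", np.degrees(np.arctan2(R[1,1],R[0,1]))-14.8, "joints",s["joint_pos"])
for l in [(-11,-62),(0,150)]:
    w=wor(l); print(l,w, (R.T@(np.r_[w,239]-p)).round(1))
for n,w in [("hullB",(538.6,67)),("hullT",(680,75.6)),("jar",(626,-60)),("vial",(534,-290)),("can",(582,209)),("sand",(380,-110)),("block",(499.5,-120.4))]: print(n,loc(w).round(0))
E
```

```text
[[-0.001  0.367 -0.93 ]
 [ 0.001 -0.93  -0.367]
 [-1.    -0.001  0.   ]]
cam in tool [-143.32133879   -0.37717022  -66.28822763]
tool y angle vs ex -83.2737492277751 joints [ 1.1520297   0.4681762  -0.0115972   1.60336724  0.00598977  1.07140451
 -0.05628738]
(-11, -62) [488.70257972 -78.15295343] [ 4.000e-01 -3.976e+02 -4.260e+02]
(0, 150) [445.18313631 129.62350829] [ 6.000e-01 -6.068e+02 -4.617e+02]
hullB [74. 66.]
hullT [213.  38.]
jar [126. -80.]
vial [ -21. -278.]
can [153. 192.]
sand [-124.  -65.]
block [ -11. -106.]
```

{"method": "move_arm", "body": {"commands": "0 -39.8 -42.6 -83.3;0 -39.8 -42.6 -83.3;0 -39.8 -42.6 -83.3;0 -39.8 -42.6 -83.3;0 -39.8 -42.6 -83.3;0 -39.8 -42.6 -83.3;0 -39.8 -42.6 -83.3;0 -39.8 -42.6 -83.3;0 -39.8 -42.6 -83.3;0 -39.8 -42.6 -83.3;0 -39.8 -42.6 -83.3;0 -39.8 -42.6 -83.3", "claw": 0.2}}

```text
t: 1.65
tool_pos: [488.2, -79.5, 239.3]
tool_rot: [1.017, 1.32, -1.019]
force: [0.2, -1.0, 0.2]
finger_gap: 0.4
```

Run:
```python
from h import *
p,R,s=tool(); print(p,loc(p),np.degrees(np.arctan2(R[1,1],R[0,1])),R.round(3), s["joint_pos"].round(2))
cv2.imwrite("pics/w1.png",read_camera("wrist"))
```

```text
[488.17331544 -79.49632495 239.28979046] [-11.85486364 -63.16360469] 14.728576838208223 [[-0.001  0.967  0.254]
 [-0.001  0.254 -0.967]
 [-1.    -0.001  0.   ]] [ 0.58  0.26 -0.56  1.95  0.17  0.98  0.2 ]
```

View pics/w1.png

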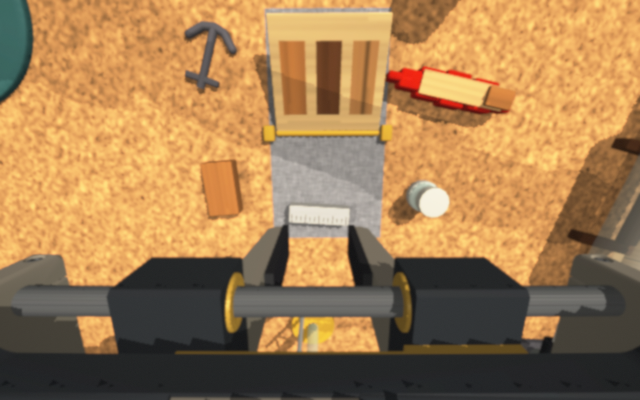

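Run:
```python
from h import *
for n,px,z in [("b1",(289,206),21),("b2",(349,209),21),("b3",(349,226),21),("b4",(289,222),21),("lugL",(269,132),12),("lugR",(386,131),12),("cov",(275,236),1),("cov",(380,238),1)]:
    w=onz("wrist",px,z); print(n,w.round(1),loc(w).round(1))
p,R,s=tool(); print([proj("wrist",p+R@np.array([25,d,0])).round() for d in (-18,18)])
```

```text
b1 [ 457.9 -117.1   21. ] [-50.8 -91.8]
b2 [ 534.5 -101.3   21. ] [ 27.3 -96. ]
b3 [ 540.9 -123.7   21. ] [  27.9 -119.4]
b4 [ 462.9 -138.4   21. ] [ -51.4 -113.6]
lugL [411.2 -32.6  12. ] [-74.3   1.8]
lugR [552.8   5.7  12. ] [72.3  2.7]
cov [ 448.1 -170.4    1. ] [ -73.8 -140.8]
cov [ 592.1 -135.8    1. ] [  74.3 -144.1]
[array([290., 241.]), array([348., 241.])]
```

Both views agree: the block centre is at local (-12,-105). I'll descend between the spine and the block.

{"method": "move_arm", "body": {"commands": "6 0 0 0;12 0 0 0;17 0 0 0;20 0 0 0;20.7 0 0 0;20.7 0 0 0;20.7 0 0 0"}}

```text
t: 2.58
tool_pos: [489.8, -78.7, 34.0]
tool_rot: [1.017, 1.318, -1.016]
force: [0.5, -0.4, -0.5]
finger_gap: 0.401
```

Run:
```python
from h import *
p,R,s=tool(); print(p,loc(p),s["force"],s["t"])
cv2.imwrite("pics/w2.png",read_camera("wrist"))
```

```text
[489.76210404 -78.65847392  33.95102433] [-10.10476017 -62.75940002] [ 0.47932783 -0.35861121 -0.50230985] 2.575
```

View pics/w2.png

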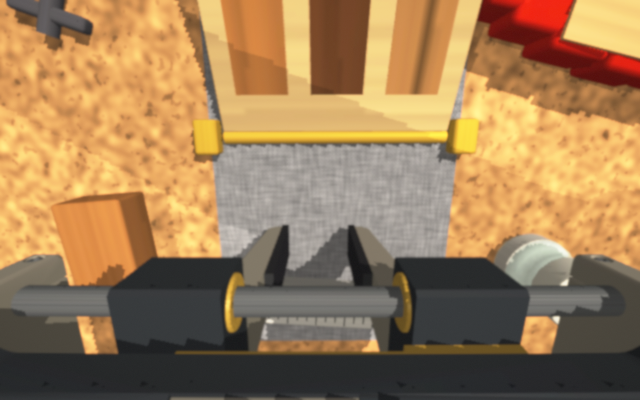

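{"method": "move_arm", "body": {"commands": "0.2 0 0.8 0;0.2 0 1.6 0;0.2 0 2.4 0;0.2 0 3.2 0;0.2 0 4 0;0.2 0 4.8 0;0.2 0 5.6 0;0.2 0 6.4 0;0.2 0 7.2 0;0.2 0 7.8 0;0.2 0 8.2 0;0.2 0 8.2 0"}}

```text
t: 4.12
tool_pos: [509.8, -158.3, 30.5]
tool_rot: [1.016, 1.32, -1.017]
force: [-0.4, 0.8, 0.1]
finger_gap: 0.402
```

Run:
```python
from h import *
p,R,s=tool(); print(p,loc(p),s["force"],s["t"])
a=read_camera("top")
a=a[120:320,250:510]; cv2.imwrite("pics/t3.png",cv2.resize(a,None,fx=3,fy=3,interpolation=cv2.INTER_CUBIC))
a=read_camera("scene")[140:260,180:390]; cv2.imwrite("pics/s3.png",cv2.resize(a,None,fx=3.8,fy=3.8,interpolation=cv2.INTER_CUBIC))
```

```text
[ 509.8032992 -158.2857887   30.4687719] [ -11.06892373 -144.86438862] [-0.44245671  0.76358487  0.1242157 ] 4.125
```

View pics/s3.png

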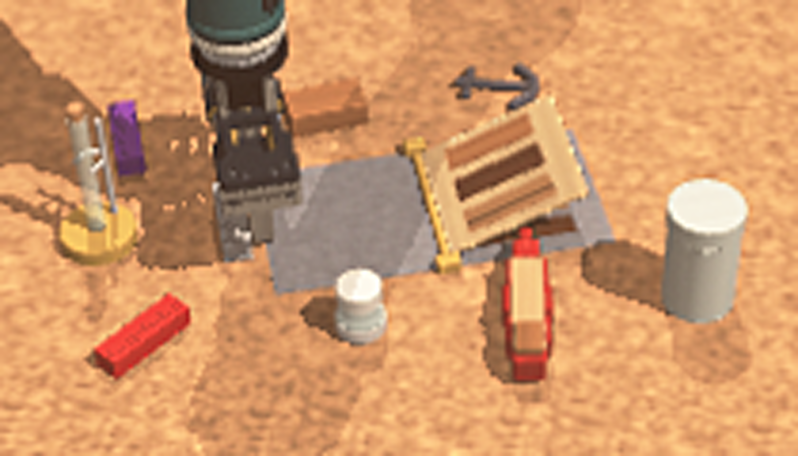

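View pics/t3.png

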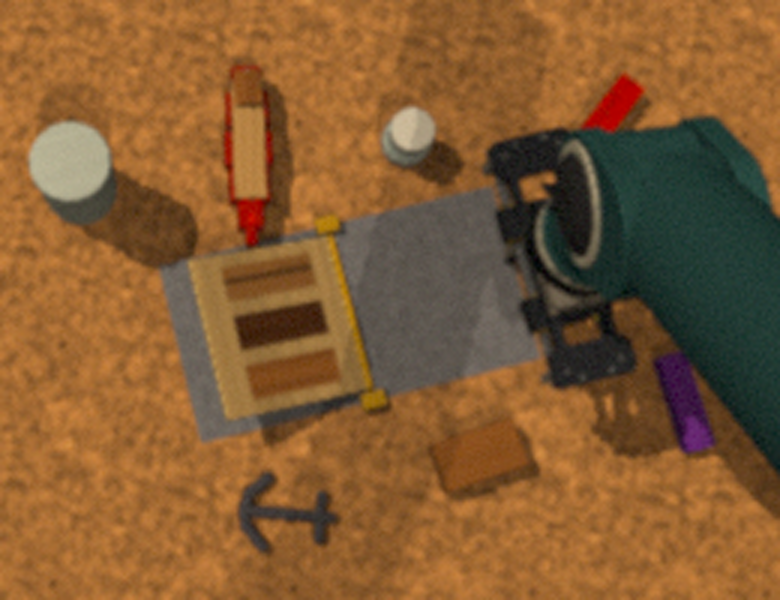

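The block is off the cover, with the vial and the other bystanders unmoved. I'll retract, rise and cross to the other side.

{"method": "move_arm", "body": {"commands": "0 0 -1.5 0;-4 0 -2 0;-10 0 -2 0;-16 0 -2 0;-20 0 -4 0;-20 0.4 -10 0;-20 0.6 -14 0;-20 0.6 -14 0;-20 0.6 -14 0"}}

```text
t: 5.35
tool_pos: [479.5, -20.8, 230.4]
tool_rot: [1.016, 1.32, -1.017]
force: [0.7, -0.3, -0.0]
finger_gap: 0.398
```

Run:
```python
from h import *
p,R,s=tool(); print(p,loc(p),s["force"],s["t"])
a=read_camera("top")
a=a[120:320,250:510]; cv2.imwrite("pics/t4.png",cv2.resize(a,None,fx=3,fy=3,interpolation=cv2.INTER_CUBIC))
a=read_camera("scene")[140:260,180:390]; cv2.imwrite("pics/s4.png",cv2.resize(a,None,fx=3.8,fy=3.8,interpolation=cv2.INTER_CUBIC))
cv2.imwrite("pics/w4.png",read_camera("wrist"))
```

```text
[479.51514729 -20.79675727 230.40575535] [-5.23122755 -4.19979743] [ 0.72919178 -0.25624139 -0.00860352] 5.35
```

View pics/s4.png

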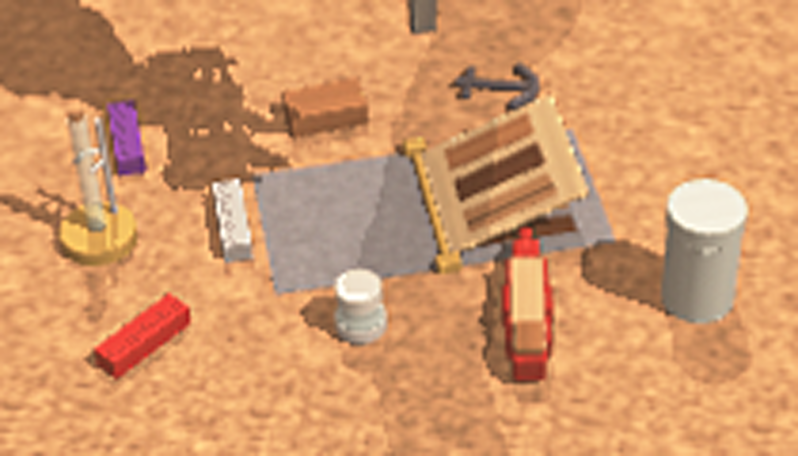

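View pics/w4.png

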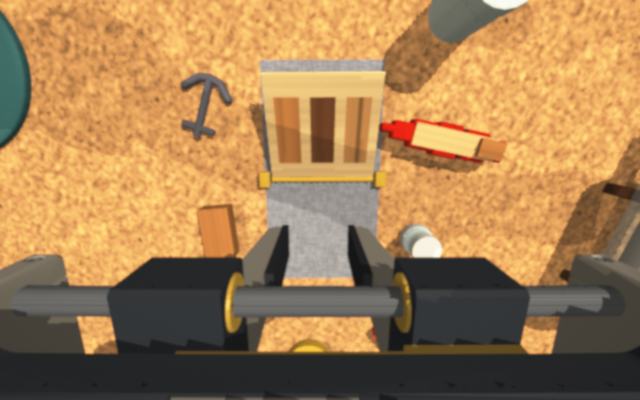

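{"method": "move_arm", "body": {"commands": "0 0.3 -5 0;0 0.5 -10 0;0 0.5 -15.5 0;2 0.5 -15.7 0;7 0.5 -15.7 0;12 0.5 -15.7 0;16 0.5 -15.7 0;18.5 0.5 -15.7 0;18.5 0.5 -15.7 0;18.5 0.5 -15.7 0"}}

```text
t: 6.75
tool_pos: [445.1, 132.5, 46.2]
tool_rot: [1.018, 1.32, -1.016]
force: [-0.1, -0.3, -0.1]
finger_gap: 0.398
```

Run:
```python
from h import *
m=camera_model("wrist")
p,R,s=tool(); print(p,loc(p),s["force"],s["t"])
a=read_camera("top")
a=a[120:320,250:510]; cv2.imwrite("pics/t5.png",cv2.resize(a,None,fx=3,fy=3,interpolation=cv2.INTER_CUBIC))
a=read_camera("scene")[140:260,180:390]; cv2.imwrite("pics/s5.png",cv2.resize(a,None,fx=3.8,fy=3.8,interpolation=cv2.INTER_CUBIC))
```

```text
[445.1061387  132.48830028  46.19701195] [  0.65735587 152.78941662] [-0.07473942 -0.27662774 -0.13720605] 6.75
```

View pics/s5.png

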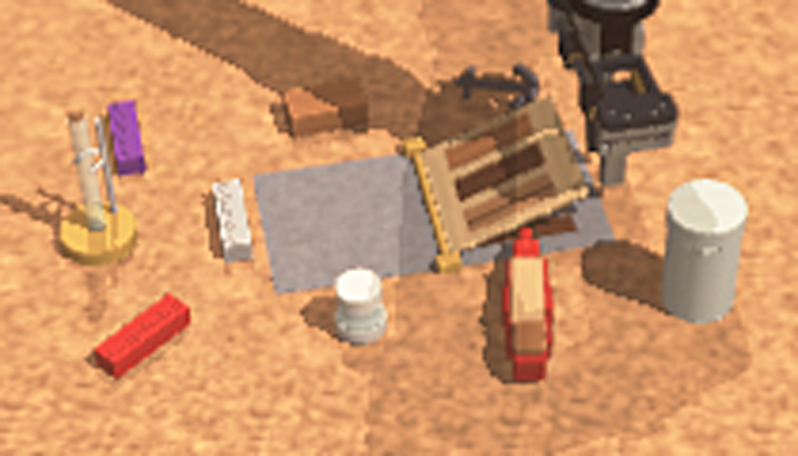

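View pics/t5.png

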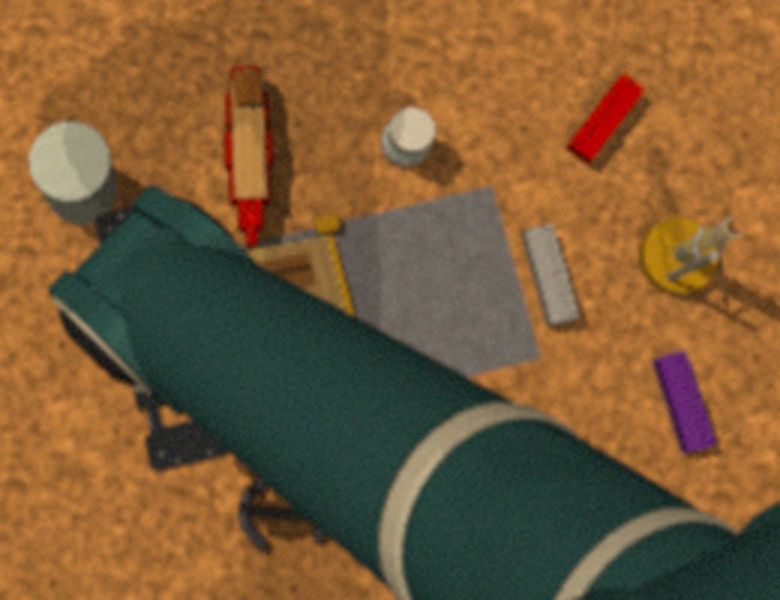

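{"method": "move_arm", "body": {"commands": "0 0 1.5 0;-0.2 0 2.1 0;-0.8 0 2.5 0;-1.3 0 2.8 0;-1.9 0 3.2 0;-2.5 0 3.5 0;-3 0 3.8 0;-3.5 0 4.1 0;-4 0 4.5 0"}}

```text
t: 7.98
tool_pos: [456.1, 89.5, 86.2]
tool_rot: [1.017, 1.321, -1.015]
force: [-2.0, 4.8, 3.5]
finger_gap: 0.402
```

Run:
```python
from h import *
p,R,s=tool(); print(p,loc(p),s["force"],s["t"])
a=read_camera("scene")[140:260,180:390]; cv2.imwrite("pics/s6.png",cv2.resize(a,None,fx=3.8,fy=3.8,interpolation=cv2.INTER_CUBIC))
cv2.imwrite("pics/w6.png",read_camera("wrist"))
```

```text
[456.05450157  89.51850107  86.22566563] [  0.26603623 108.44849688] [-1.95321496  4.82919046  3.53728948] 7.975
```

View pics/s6.png

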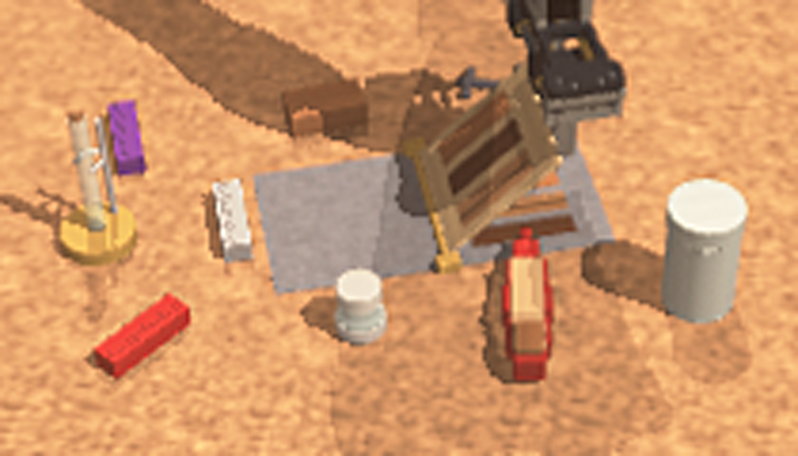

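{"method": "move_arm", "body": {"commands": "-0.9 0 0.8 0;-1.8 0 1.6 0;-2.7 0 2.5 0;-3.4 0 3.4 0;-4 0 4.4 0;-4.5 0 5.4 0;-4.9 0 6.5 0;-5.1 0 7.6 0;-5.2 0 8.7 0;-5.2 0 9.8 0;-5.2 0 10.8 0;-5.2 0 11.7 0"}}

```text
t: 9.57
tool_pos: [485.8, -24.7, 137.3]
tool_rot: [1.016, 1.321, -1.017]
force: [0.7, 1.4, -0.3]
finger_gap: 0.401
```

Run:
```python
from h import *
p,R,s=tool(); print(p,loc(p),s["force"],s["t"])
a=read_camera("scene")[140:260,180:390]; cv2.imwrite("pics/s7.png",cv2.resize(a,None,fx=3.8,fy=3.8,interpolation=cv2.INTER_CUBIC))
```

```text
[485.75917556 -24.6940625  137.33471484] [-0.18990507 -9.56281382] [ 0.71423324  1.36534651 -0.33683541] 9.575
```

View pics/s7.png

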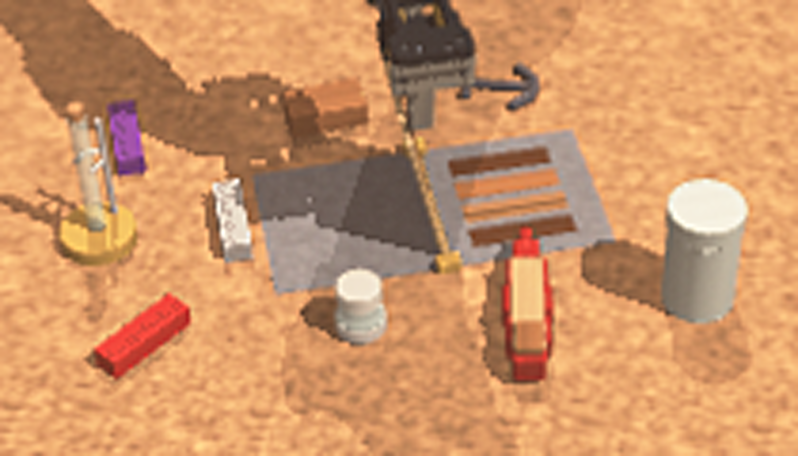

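{"method": "move_arm", "body": {"commands": "0.3 0 0.9 0;0.6 0 1.7 0;1.1 0 2.5 0;1.7 0 3.2 0;2.3 0 4 0;3 0 4.6 0;3.7 0 5.1 0;4.4 0 5.7 0;5.2 0 6.1 0;5.9 0 6.5 0;6.7 0 6.8 0;7.5 0 7.1 0"}}

```text
t: 11.12
tool_pos: [504.0, -92.8, 62.0]
tool_rot: [1.016, 1.321, -1.016]
force: [-0.2, 0.3, 0.1]
finger_gap: 0.402
```

Run:
```python
from h import *
p,R,s=tool(); print(p,loc(p),s["force"],s["t"])
a=read_camera("scene")[140:260,180:390]; cv2.imwrite("pics/s8.png",cv2.resize(a,None,fx=3.8,fy=3.8,interpolation=cv2.INTER_CUBIC))
```

```text
[504.04519078 -92.82626874  62.02762364] [  0.08535907 -80.10570934] [-0.23164084  0.32199718  0.07288731] 11.125
```

View pics/s8.png

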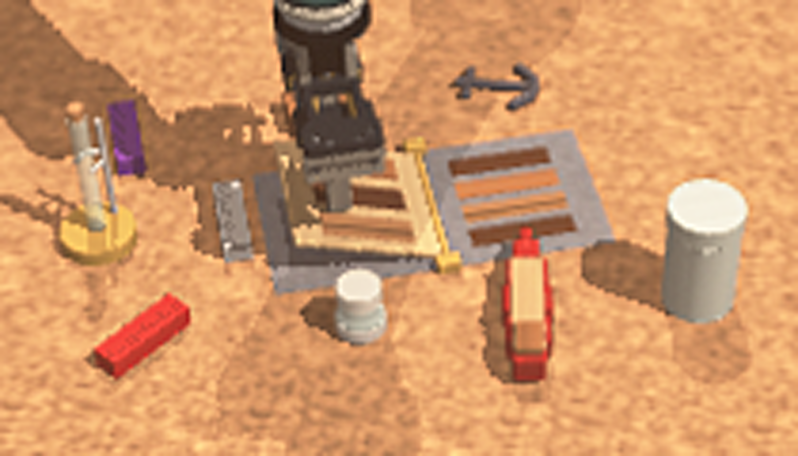

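{"method": "move_arm", "body": {"commands": "0.7 0 0.1 0;1.3 0 0.3 0;1.9 0 0.4 0;2.4 0 0.5 0;2.7 0 0.5 0;2.9 0 0.5 0;3.1 0 0.5 0;3.2 0 0.5 0;3.2 0 0.5 0"}}

```text
t: 12.3
tool_pos: [505.4, -97.6, 31.7]
tool_rot: [1.016, 1.32, -1.017]
force: [-2.9, -0.2, 11.8]
finger_gap: 0.399
```

Contact at 12 N with the tips at 6.7 mm matches a flat leaf. I'll press a touch more, then withdraw.

{"method": "move_arm", "body": {"commands": "0.1 0 0 0;0.2 0 0 0;0.2 0 0 0;-1 0 0 0;-5 0 0 0;-10 0 0 0;-15 0 0 0;-20 0 0 0;-20 0 -8 0;-20 0 -14 0;-20 0 -20 0;-20 0 -20 0"}}

```text
t: 13.8
tool_pos: [452.7, 99.8, 231.1]
tool_rot: [1.012, 1.323, -1.01]
force: [-0.3, -1.7, 0.1]
finger_gap: 0.402
```

Run:
```python
from h import *
p,R,s=tool(); print(p,loc(p),s["force"],s["t"])
a=read_camera("top")
np.save("t9.npy",a)
a=a[120:320,250:510]; cv2.imwrite("pics/t9.png",cv2.resize(a,None,fx=3,fy=3,interpolation=cv2.INTER_CUBIC))
a=read_camera("scene")[140:260,180:390]; cv2.imwrite("pics/s9.png",cv2.resize(a,None,fx=3.8,fy=3.8,interpolation=cv2.INTER_CUBIC))
cv2.imwrite("pics/w9.png",read_camera("wrist"))
```

```text
[452.67230301  99.76758515 231.08698807] [ -0.38586739 119.22151935] [-0.3308054  -1.65789969  0.12700025] 13.8
```

View pics/s9.png

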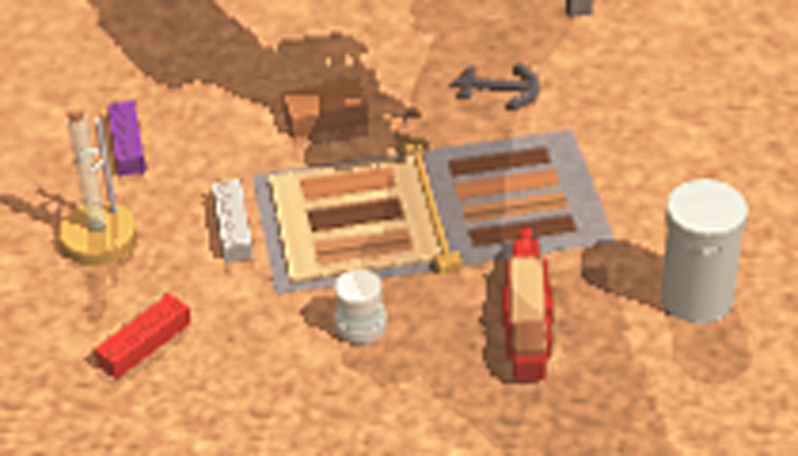

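View pics/t9.png

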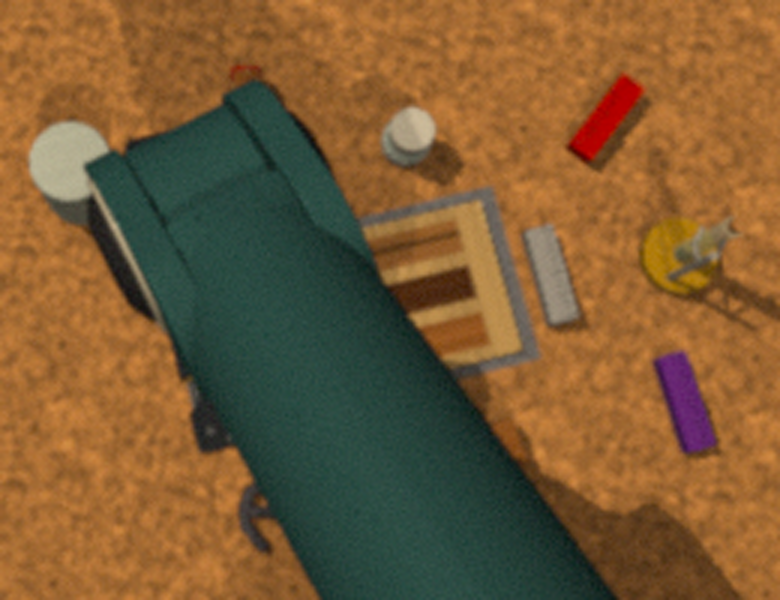

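Run:
```python
from h import *
c=lambda x,y:((x+.5)/3-.5+250,(y+.5)/3-.5+120)
S=lambda x,y:((x+.5)/3.8-.5+180,(y+.5)/3.8-.5+140)
def tri(a,b):
    o1,d1=ray("top",a);o2,d2=ray("scene",b)
    s=np.linalg.lstsq(np.c_[d1,-d2],o2-o1,rcond=None)[0]
    return (o1+d1*s[0]+o2+d2*s[1])/2
for a,b in [((481,204),(292,281)),((523,353),(270,178))]:
    X=tri(c(*a),S(*b)); print("leaf corner",X.round(1),loc(X).round(1))
B=np.mean([onz("top",c(*q),20) for q in [(525,229),(550,225),(579,320),(556,326)]],0); print("block",B.round(1),loc(B).round(1))
p,R,s=tool(); print(s["force"],abs(s["qd"]).max())
```

```text
leaf corner [ 576.7 -123.4    2.6] [  62.6 -128.2]
leaf corner [ 452.3 -156.8    3.3] [ -66.3 -128.8]
block [ 515.1 -179.    20. ] [ -11.2 -166.3]
[0.69773009 0.31098962 0.20261462] 0.026989169208256985
```

```bash
python3 -c "
from bench import manip
print(manip.finish_job())"
```

```text
the job is handed in; nothing more can be done
None
```

I pushed the block off the bare cover, turned the leaf over its spine and pressed it flat on that side. Then I withdrew and handed the job in at about 14 s; the hand-in gave no verdict.

**Block:** I pushed it with two fingertips, without gripping it. The last check puts its centre about 166 mm out from the spine (138 mm needed), and it looks flat on the desk.

**Leaf:** I raised its free edge with an inward and upward push, then pressed it down with about 12 N and up to 2 mm further. The outer corners measured about 3 mm high, a few mm below where a flat leaf's top should be. That is roughly my reading error, and the leaf is well within the 10 mm allowed at its edge.

**Everything else:** The bystanders visible in the final pictures look unmoved, though I did not measure them. In the last top view the arm hid parts of the hull, anchor and sander, but the scene view showed all three. The gripper ended raised with no contact force; its tips are about 206 mm above the desk. None of my checks failed.

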